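# Put the utensil caddy back on its ledge rail

### The job

Put the utensil caddy back on its rail on the ledge: slide it on from the rail's open, rounded end, all the way to the stop, until the spring catch snaps up behind it and it cannot slide back out. Then let go of it. Leave the jar, spoon rest, pot brush and scraper where they are.

Things in the scene. Friction and masses are not known exactly. Their poses are not given: they have to be found in the camera images.
- caddy: loose steel utensil caddy, 0.4 kg: shallow empty tray, 110 long (x) x 64 wide (y), rim 43 high, with an upright bamboo grip board along its middle. Beneath runs a channel open at both ends: roof 15 up, 48 wide, with two inward lips 5 thick at the bottom leaving a 32 slot. Origin: centre of underside, z up. Both ends alike: goes on either way round. Starts upright on the ledge.
- caddy_grip (a point): point to pinch on the caddy's grip board, 68 above its underside; the board is 70 long (caddy x), 14 thick (caddy y), top 83 above the underside; fingertips stay clear of the 43 high tray rim
- rail: fixed aluminium rail on the ledge, T section: stem 26 wide, 7 high; flange 42 wide, 7 to 12.5 above the ledge. Its +x is the way the caddy slides on. Origin: ledge level, where the caddy's origin is when fully home. The caddy slides on standing on the ledge, with 3 mm side play; it cannot go on from above. Home, it has about 2 mm play each way between stop and catch.
- rail_stop (a point): face of the stop block (70 wide, 34 high) at the closed end, rail x = +56.5, at ledge level
- catch (a joint): dark steel spring catch in the top of the rail, 16 wide, a ramp rising from x = -82 to a square back at x = -57.5 (in the rail's frame). Value = how far it is pressed down, m: 0 is up, about 0.006 while the caddy passes over it; it springs up behind the caddy's trailing end. Takes about 3 N.
- catch_top (a point): top of the catch's back, 20.5 above the ledge when up
- rail_mouth (a point): tip of the rail's open rounded end, rail x = -106, at ledge level
- jar: empty glass jar with a bamboo lid, 84 across, 130 high, origin centre of underside; leave alone
- spoon_rest: white ceramic spoon rest, dish 100 across, 16 high, origin under the dish centre, handle towards its -x to 118; leave alone
- brush: red plastic pot brush lying bristles down along its x, 213 long, round head 68 across, 36 high, at its +x end; leave alone
- scraper: flat stainless steel scraper lying along its x, 210 long, blade 75 wide at +x; leave alone

How it is judged:
By the outcome, as a careful person would: the job done as asked, in the order asked, and still so for the second after the job is handed in, with the robot touching nothing.
It also fails if it takes over 40 s, if anything falls off the work surface, if the arm or the gripper's body presses on something with over 40 N, if the wrist force passes 120 N, or if a joint passes its speed limit or range.

### The arm

A 6-joint arm with a two-finger parallel gripper is mounted at the origin on the work surface. World frame = base frame: x ahead of the robot, y to its left, z up, the work surface at z = 0. Lengths are in mm, angles in degrees, forces in N, time in s.
With the tool pointing down it reaches from about 350 to 850 mm from the base axis. Payload 8.1 kg.
Tool frame: the origin (TCP) lies on the centre line of the jaws, within the pads' length; the fingertips stand 19 mm ahead of it and the grasp point (between the pads) is the TCP (r.tip_reach is the z of the fingertips in the tool frame, in mm); z points along the fingers, y is the line along which they close (so a half turn about z gives the same grasp; the last joint's range is limited). The gripper opens to 85 mm and grips with 20 to 120 N. Pads are 22 mm wide; open, the fingers measure 114 mm over their backs; the gripper's body (76 mm by 85 mm) begins 54 mm behind the grasp point. The pads swing forward as they close: fully open they stand 13 mm farther back than shut.
Start: joints at [-68.721, 7.471, 85.268, -0, 87.261, -4.893], TCP at [264.667, -538.476, 250.292] pointing down, gripper open.
Joint ranges: [-169.43, 169.43], [-51.17, 129.36], [1.28, 143.12], [-76.62, 256.62], [0, 156.53], [-152.29, 152.29]. Speed limits (degrees/s): [136.94, 136.94, 159.86, 180, 180, 180].

### API

Orientations are given as [roll, pitch, yaw] about the fixed x, y, z axes, in that order (R = Rz(yaw) Ry(pitch) Rx(roll)).
In Python, from bench import r gives the robot as it stands. The module is installed in compiled form; this text tells all that it offers.
- The arm moves only by the shell command python3 -m handwheel 'ROWS' [FORCE]. ROWS is JSON, a list of rows, each a list of 7 numbers: the shift along the tool's x, y, z in m, then the turn, a rotation vector about the tool's x, y, z in degrees, then the finger opening in m, from 0 to 0.0854. In form: [[tx, ty, tz, ax, ay, az, claw], ...]. A call has 1 to 8 rows; each row shifts and turns the commanded pose from where the row before left it, along the tool's axes as they then stand; what a row does not reach is not made up. A row lasts 1/12 s, in which the tool goes at most 41.7 mm and 7.16 degrees, less where a joint would pass 70% of its speed; a pose out of reach is approached as far as the arm can. A call with a gripper value outside its range is refused whole. The fingers move at their own pace and stop on an object; FORCE is the grip in N (left out, the last holds). Time passes only in rows, so rows that do not move let the fingers close. It gives the time, the measured TCP pose, the force, the opening and the grip force at its end, in the units of the state.
- r.sense(): the state, without advancing time (a new reading comes with each control period).
- r.snapshot(name): name is "scene" or "top" or "wrist"; returns (picture, depth): 400x640x3 uint8, blue, green, red; 400x640 float32, mm along the optical axis (not along the pixel's ray), 0 where there is no reading.
- r.calibration(name): a dict with "vfov" (degrees; the focal length in pixels is half the picture's height over the tangent of half this angle, whatever the lens; pixels are square), "cx", "cy" (the principal point, pixels), "rvec" (rotation vector, rad) and "tvec" (3), from world to camera coordinates, as OpenCV has them; the wrist camera has in their place "tool_from_camera" (4x4, takes a point from camera to tool coordinates, whose origin is the TCP and whose axes are the flange's). Camera axes: x right, y down, z forward; pixel columns grow to the right and rows downward; lengths in mm; the calibration is good to about 2 mm. A picture is of the moment at which its call begins: read the wrist's pose just before it. calibration takes no time and is no camera call.
- r.hand_in(): hands the job in; it is judged then, once.
The state is a dict: "time": time; "joint_pos": joint angles; "qd": joint speeds; "joint_efforts": joint torques, N m; "tool_pos": TCP position; "tcp_rot": TCP orientation; "ft_force": force on the tool from outside, world axes, zero at the start; "wrist_torque": the same for the moment, N m; "finger_gap": finger opening in mm; "grip_force": force on a finger pad.
Only numpy, scipy, OpenCV 4.12 (cv2) and the standard library are available. Lean on these libraries where they do the work, as an engineer would, in place of code of your own. Each camera call takes 0.05 s, during which the arm holds its last target. There are 200 camera calls.

## Working session

There is one attempt and no reset: what is moved stays moved. The work goes in short steps, Python scripts to look and compute and a shell command to move; the robot and the scene stay as the last step left them, time stands still between calls to the robot, and variables do not carry over. Pictures are saved under pics/ and viewed, at most 10 in all, crops included, and the job is handed in when it is done.

```bash
mkdir -p pics; cat > h.py <<'E'
import numpy as np, cv2
from scipy.spatial.transform import Rotation as R
from bench import r
def K(c,im=None):
    f=200/np.tan(np.radians(c["vfov"])/2); return f,c["cx"],c["cy"]
def cam(name,s=None):
    """returns f,cx,cy, Rwc (cam->world), origin"""
    c=r.calibration(name); f,cx,cy=K(c)
    if name=="wrist":
        s=s or r.sense(); T=np.array(c["tool_from_camera"]); Rt=R.from_euler('xyz',s["tcp_rot"],degrees=True).as_matrix()
        return f,cx,cy,Rt@T[:3,:3],Rt@T[:3,3]+np.array(s["tool_pos"])
    Rm=cv2.Rodrigues(np.array(c["rvec"],float))[0]; return f,cx,cy,Rm.T,-Rm.T@np.array(c["tvec"],float).ravel()
def ray(C,u,v):
    f,cx,cy,Rw,o=C; return Rw@np.array([(u-cx)/f,(v-cy)/f,1.])
def onz(C,u,v,z):
    d=ray(C,u,v); return C[4]+d*(z-C[4][2])/d[2]
def cloud(C,D):
    f,cx,cy,Rw,o=C; v,u=np.mgrid[:400,:640]; P=np.stack([(u-cx)/f*D,(v-cy)/f*D,D],-1)@Rw.T+o
    P[D<=0]=np.nan; return P
def tri(C1,p1,C2,p2):
    d1=ray(C1,*p1);d2=ray(C2,*p2);d1/=np.linalg.norm(d1);d2/=np.linalg.norm(d2)
    t=np.linalg.lstsq(np.stack([d1,-d2],1),C2[4]-C1[4],rcond=None)[0]
    a=C1[4]+t[0]*d1;b=C2[4]+t[1]*d2; return (a+b)/2,np.linalg.norm(a-b)
E
python3 - <<'E'
from h import *
print(r.sense())
for n in("scene","top","wrist"):
    C=cam(n); im,D=r.snapshot(n); cv2.imwrite(f"pics/{n}0.png",im); np.savez(f"{n}0.npz",im=im,D=D,f=C[0],c=C[1:3],R=C[3],o=C[4])
    print(n,C[0],C[1],C[2],C[4].round(),C[3][:,2].round(2),(D>0).mean())
E
```

```text
{'time': 0.0, 'joint_pos': array([-6.87208540e+01,  7.51245325e+00,  8.53293171e+01, -5.36153909e-04,
        8.72638236e+01, -4.89303360e+00]), 'qd': array([-0.00812616, -0.07576736,  0.00618572,  0.02513038, -0.07983157,
       -0.00262646]), 'joint_efforts': array([ 5.49596207e-04, -5.69404328e+01, -5.00543797e+01, -1.53887404e-04,
        1.46918610e-02, -6.08705491e-06]), 'tool_pos': array([ 264.46826842, -537.98412569,  249.27173861]), 'tcp_rot': array([-1.79894745e+02, -8.47316940e-03,  2.61721979e+01]), 'ft_force': array([ 0.19383518, -0.63516491, -0.29797494]), 'wrist_torque': array([ 0.00940584,  0.05027341, -0.00443911]), 'grip_force': 0.0, 'finger_gap': 85.31470001312253}
scene 462.2201859774747 317.7296766642549 201.00295379945146 [ 955.  754. 1076.] [-0.28 -0.55 -0.79] 0.99593359375
top 454.46188372396944 310.0672856270485 201.33909002519474 [ 466.   56. 1142.] [ 0.12 -0.   -0.99] 0.99590625
wrist 359.66023131984286 314.8661583919455 200.8676128726316 [ 339. -502.  373.] [-0.29 -0.14 -0.95] 0.996
```

View pics/scene0.png

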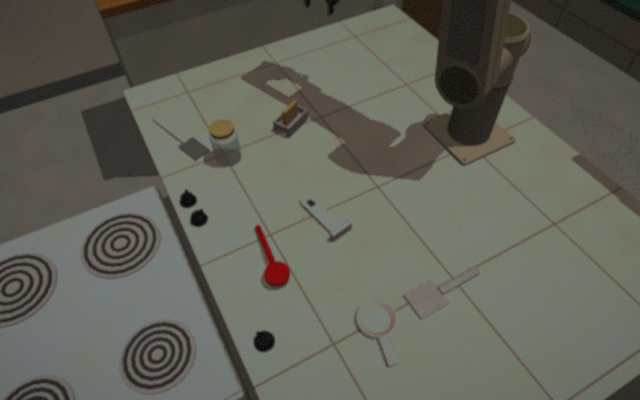

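View pics/top0.png

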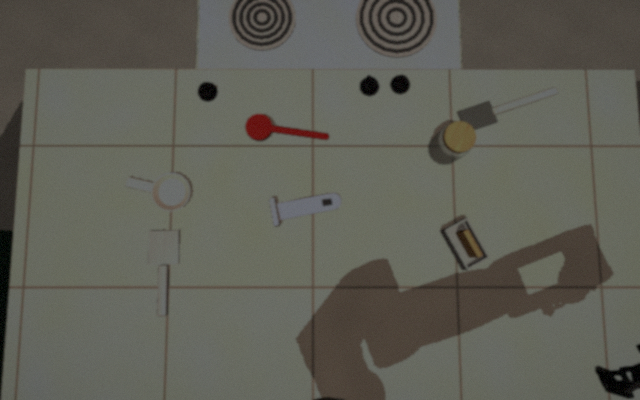

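The scene view shows the caddy at about (291,122) and the rail at (325,218). In the top view, the caddy is at (464,243). The rail runs from the stop at (276,211) to its rounded mouth at (340,201), with the catch at (327,202). Next I'll measure both.

```bash
python3 - <<'E'
from h import *
def ld(n):
    z=np.load(n+"0.npz"); return (float(z['f']),*z['c'],z['R'],z['o']),z['im'],z['D']
for n,bc,br in(("top",(430,205,500,280),(262,183,350,235)),("scene",(262,92,320,145),(290,188,362,248))):
    C,im,D=ld(n); P=cloud(C,D)
    for nm,(a,b,c,d) in(("caddy",bc),("rail",br)):
        Q=P[b:d,a:c]; z=Q[...,2]; g=np.nanmedian(z)
        print(n,nm,"ledge z",g.round(1),"max",np.nanpercentile(z,[95,98,99.5]).round(1))
        for lo,hi in((6,16),(16,30),(30,50),(55,95)) :
            m=(z-g>lo)&(z-g<hi)
            if m.sum()<8: continue
            q=Q[m]; (cc,sz,an)=cv2.minAreaRect(q[:,:2].astype(np.float32))
            print("  ",lo,hi,m.sum(),"centre",np.round(cc,1),"size",np.round(sz,1),"ang",round(an,1),"mean",q.mean(0).round(1))
        # overlay crop
        crop=cv2.resize(im[b-5:d+5,a-5:c+5],None,fx=5,fy=5,interpolation=cv2.INTER_CUBIC); crop=cv2.convertScaleAbs(crop,alpha=1.5); cv2.imwrite(f"pics/c_{n}_{nm}.png",crop)
ims=[cv2.imread(f"pics/c_{n}_{m}.png") for n in("top","scene") for m in("rail","caddy")]
W=[cv2.resize(i,(400,300)) for i in ims]
cv2.imwrite("pics/crops.png",np.vstack([np.hstack(W[:2]),np.hstack(W[2:])]))
E
```

```text
top caddy ledge z 0.2 max [59.7 81.5 84. ]
   6 16 83 centre [ 475.1 -332. ] size [151.3  69.7] ang 35.9 mean [ 483.8 -306.2   12.3]
   16 30 524 centre [ 492.1 -324.9] size [108.7  64.7] ang 27.5 mean [ 491.2 -321.2   21.3]
   30 50 526 centre [ 491.5 -326.1] size [110.6  66.7] ang 27.8 mean [ 490.2 -325.5   40.2]
   55 95 278 centre [ 491.4 -325.4] size [69.9 15.6] ang 30.3 mean [ 490.7 -323.3   76.5]
top rail ledge z 0.3 max [16.3 32.9 35.6]
   6 16 1001 centre [570.9  69.4] size [181.1 111.9] ang 83.5 mean [585.6  59.6  11.6]
   16 30 79 centre [576.1  63.5] size [ 69.1 174.6] ang 5.0 mean [585.3  57.9  20.9]
   30 50 150 centre [569.3 141.4] size [68.4 13.8] ang 10.8 mean [569.3 141.4  33.7]
scene caddy ledge z -1.2 max [53.  77.3 82.1]
   6 16 78 centre [ 470.6 -327.8] size [217.1 149.7] ang 62.8 mean [ 494.1 -299.9   10.1]
   16 30 193 centre [ 492.4 -321. ] size [114.5  66.2] ang 26.1 mean [ 497.  -310.4   22.1]
   30 50 291 centre [ 493.  -323.6] size [115.4  69. ] ang 29.5 mean [ 497.6 -311.3   37.4]
   55 95 149 centre [ 493.8 -321.4] size [70.7 17.9] ang 28.2 mean [ 495.3 -318.    71.8]
scene rail ledge z -1.0 max [14.8 31.1 34. ]
   6 16 644 centre [548.7  62.2] size [129.1 180.9] ang 5.2 mean [587.   63.5  10.5]
   16 30 99 centre [575.9  76.1] size [ 71.8 159.4] ang 4.2 mean [580.3 114.3  20.7]
   30 50 111 centre [570.7 144.8] size [68.4 17.2] ang 10.4 mean [571.5 145.2  32.5]
```

View pics/crops.png

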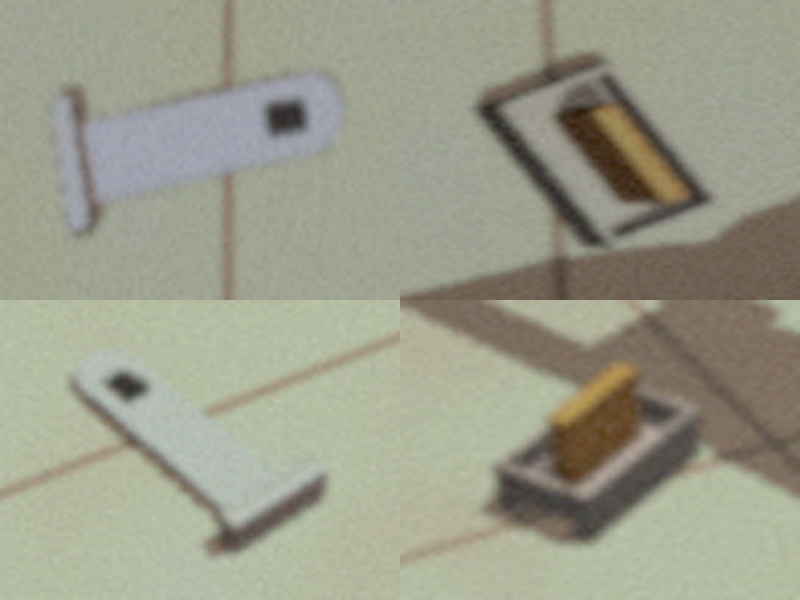

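The crops confirm the layout. In the top crop, the square catch sits near the rounded end and the stop block at the left end. The caddy stands upright with its board along its middle. Depth from both views agrees:

- **Caddy:** centre about (492,-325), long axis about 28.5°, board top about 83.
- **Stop block:** centre about (570,143), so rail +x points at about 100.6°.
- **Ledge:** about z = 0.

I'll move to a hover above the caddy.

```bash
python3 -m handwheel '[[0.0373,-0.0113,0.0086,0,0,-0.3,0.085],[0.0373,-0.0113,0.0086,0,0,-0.3,0.085],[0.0373,-0.0113,0.0086,0,0,-0.3,0.085],[0.0373,-0.0113,0.0086,0,0,-0.3,0.085],[0.0373,-0.0113,0.0086,0,0,-0.3,0.085],[0.0373,-0.0113,0.0086,0,0,-0.3,0.085],[0.0373,-0.0113,0.0086,0,0,-0.3,0.085],[0.0373,-0.0113,0.0086,0,0,-0.2,0.085]]' 60
python3 -m handwheel '[[0,0,0,0,0,0,0.085],[0,0,0,0,0,0,0.085]]'
cat > caddy.py <<'E'
from h import *
import sys
s=r.sense(); C=cam("wrist",s); im,D=r.snapshot("wrist"); cv2.imwrite(f"pics/{sys.argv[1]}.png",im); P=cloud(C,D)
print(s["time"],s["tool_pos"].round(2),s["tcp_rot"].round(2),s["joint_pos"].round(1))
c0=np.array(eval(sys.argv[2])); near=np.hypot(P[...,0]-c0[0],P[...,1]-c0[1])<85
for lo,hi in((-5,5),(35,48),(55,77),(77,90)):
    m=near&(P[...,2]>lo)&(P[...,2]<hi)
    if m.sum()<9: continue
    q=P[m]; (cc,sz,an)=cv2.minAreaRect(q[:,:2].astype(np.float32)); w=np.linalg.eigh(np.cov(q[:,:2].T))[1][:,1]
    print(lo,hi,m.sum(),"rect",np.round(cc,1),np.round(sz,1),round(an,1),"med",np.median(q,0).round(1),"pca",np.degrees(np.arctan(w[1]/w[0])).round(1))
E
python3 caddy.py w1 "(492,-325)"
```

```text
time: 0.82
tool_pos: [489.6, -319.9, 180.9]
tcp_rot: [-180.0, 0.0, 28.5]
ft_force: [0.5, -0.7, 1.0]
finger_gap: 85.1
grip_force: 0.0
time: 0.98
tool_pos: [489.5, -319.3, 180.2]
tcp_rot: [-179.9, 0.0, 28.7]
ft_force: [-0.7, -1.0, 0.0]
finger_gap: 85.2
grip_force: 0.0
0.9833 [ 489.46 -319.26  180.22] [-1.7988e+02  5.0000e-02  2.8700e+01] [-38.1   7.6  92.5   0.   80.   23.2]
-5 5 16909 rect [ 492.  -324.9] [169.6 169.6] 11.4 med [ 5.094e+02 -3.032e+02 -1.000e-01] pca -60.4
35 48 3263 rect [ 491.8 -325.5] [110.6  64.2] 28.1 med [ 501.5 -322.6   42.8] pca 27.7
55 77 133 rect [ 503.2 -312.7] [42.7 12.9] 8.4 med [ 522.4 -308.7   66.7] pca 3.3
77 90 2095 rect [ 492.3 -325.2] [69.6 14. ] 28.0 med [ 494.7 -323.8   82.6] pca 27.9
```

```bash
python3 - <<'E'
from h import *
for n in("top","scene"):
    z=np.load(n+"0.npz"); C=(float(z['f']),*z['c'],z['R'],z['o']); P=cloud(C,z['D'])
    d=np.array([np.cos(np.radians(100.6)),np.sin(np.radians(100.6))]); H=np.array([581.7,80.6]); e=np.array([-d[1],d[0]])
    Q=P[...,:2]-H; a=Q@d; b=Q@e; zz=P[...,2]
    m=(abs(b)<35)&(a>-130)&(a<45)&(zz>8)&(zz<17)
    print(n,"flange n",m.sum(),"a",np.percentile(a[m],[0.3,99]).round(1))
    xs=[];cs=[]
    for x in range(-85,45,10):
        k=m&(abs(a-x)<5); lo,hi=np.percentile(b[k],[2,98]); xs.append(x); cs.append((lo+hi)/2)
    p=np.polyfit(xs,cs,1); print("  centre offset at 0, slope deg",p[1].round(2),np.degrees(p[0]).round(2),"width",(hi-lo).round(1))
    k=(abs(b)<40)&(a>45)&(a<85)&(zz>28)&(zz<40); print("  stop a",np.percentile(a[k],[1,50,99]).round(1),"b",np.percentile(b[k],[1,50,99]).round(1),"z",np.median(zz[k]).round(1))
E
```

```text
top flange n 905 a [-105.6   43.6]
  centre offset at 0, slope deg 0.2 0.25 width 40.5
  stop a [55.2 61.9 69. ] b [-33.    0.8  34.5] z 33.4
scene flange n 533 a [-102.1   44. ]
  centre offset at 0, slope deg -1.15 0.65 width 36.2
  stop a [57.5 66.  73.5] b [-35.9  -2.6  33. ] z 32.3
```

The wrist view puts the caddy at (492,-325.3) with its axis at 28.0°. The rim is at 43 and the board top at 83, both as stated. I'll descend and grip.

```bash
python3 -m handwheel '[[-0.0005,0.0065,0.02,0,0,0.7,0.085],[0,0,0.03,0,0,0,0.085],[0,0,0.03,0,0,0,0.085],[0,0,0.02,0,0,0,0.085],[0,0,0.012,0,0,0,0.085],[0,0,0,0,0,0,0.085]]' 60
python3 -m handwheel '[[0,0,0,0,0,0,0.005],[0,0,0,0,0,0,0.005],[0,0,0,0,0,0,0.005],[0,0,0,0,0,0,0.005],[0,0,0,0,0,0,0.005],[0,0,0,0,0,0,0.005],[0,0,0,0,0,0,0.005],[0,0,0,0,0,0,0.005]]' 60
```

```text
time: 1.53
tool_pos: [488.7, -327.3, 66.4]
tcp_rot: [-179.7, 0.1, 27.7]
ft_force: [-0.6, 0.4, -0.5]
finger_gap: 84.8
grip_force: 0.0
time: 2.2
tool_pos: [491.5, -327.4, 70.0]
tcp_rot: [180.0, -0.0, 27.8]
ft_force: [-1.6, 2.8, 5.9]
finger_gap: 12.9
grip_force: 63.8
```

```bash
python3 -m handwheel '[[0,0,-0.015,0,0,0,0.005],[0,0,-0.03,0,0,0,0.005],[0,0,-0.015,0,0,0,0.005],[0,0,0,0,0,0,0.005]]' 70
python3 -m handwheel '[[0.015,-0.0095,0,0,0,0,0.005],[0.03,-0.019,0,0,0,0,0.005],[0.0325,-0.0206,0,0,0,0,0.005],[0.0325,-0.0206,0,0,0,0,0.005],[0.0325,-0.0206,0,0,0,0,0.005],[0.0325,-0.0206,0,0,0,0,0.005],[0.0298,-0.019,0,0,0,0,0.005],[0.01,-0.0065,0,0,0,0,0.005]]'
python3 -m handwheel '[[0,0,0,0,0,-4,0.005],[0,0,0,0,0,-6.5,0.005],[0,0,0,0,0,-6.5,0.005],[0,0,0,0,0,-6.5,0.005],[0,0,0,0,0,-6.5,0.005],[0,0,0,0,0,-6.5,0.005],[0,0,0,0,0,-6.5,0.005],[0,0,0,0,0,-6.5,0.005]]'
python3 -m handwheel '[[0,0,0,0,0,-6.5,0.005],[0,0,0,0,0,-6.5,0.005],[0,0,0,0,0,-6.5,0.005],[0,0,0,0,0,-4,0.005],[0,0,0,0,0,0,0.005],[0,0,0,0,0,0,0.005]]'
cat > rail.py <<'E'
from h import *
import sys
s=r.sense(); C=cam("wrist",s); im,D=r.snapshot("wrist"); cv2.imwrite(f"pics/{sys.argv[1]}.png",im); P=cloud(C,D)
print(s["time"],s["tool_pos"].round(2),s["tcp_rot"].round(2),s["ft_force"].round(1))
th=np.radians(100.8); d=np.array([np.cos(th),np.sin(th)]); e=np.array([-d[1],d[0]]); H=np.array([581.7,80.6])
Q=P[...,:2]-H; a=Q@d; b=Q@e; zz=P[...,2]
g=(abs(b)>40)&(abs(b)<70)&(a>-120)&(a<40); print("ledge z",np.nanmedian(zz[g]).round(1))
m=(abs(b)<35)&(a>-130)&(a<48)&(zz>8)&(zz<17); print("flange n",m.sum(),"a min",np.percentile(a[m],[.2,1]).round(1),"z",np.median(zz[m]).round(1))
xs=[];cs=[];ws=[]
for x in range(-85,45,8):
    k=m&(abs(a-x)<4)
    if k.sum()<40: continue
    lo,hi=np.percentile(b[k],[1,99]); xs.append(x);cs.append((lo+hi)/2);ws.append(hi-lo)
p=np.polyfit(xs,cs,1); print("b(0)",p[1].round(2),"slope deg",np.degrees(p[0]).round(2),"widths",np.round(ws,1),"res",np.round(np.array(cs)-np.polyval(p,xs),1))
k=(abs(b)<40)&(a>45)&(a<85)&(zz>28)&(zz<40)
if k.sum()>20: print("stop a",np.percentile(a[k],[1,50,99]).round(1),"b",np.percentile(b[k],[1,99]).round(1))
k=(abs(b)<12)&(a>-90)&(a<-50)&(zz>16)&(zz<26)
if k.sum()>9: print("catch a",np.percentile(a[k],[1,99]).round(1),"b",np.percentile(b[k],[1,99]).round(1),"z max",zz[k].max().round(1))
E
python3 rail.py w2
```

```text
time: 2.53
tool_pos: [493.1, -329.0, 133.1]
tcp_rot: [179.7, -0.1, 27.8]
ft_force: [1.5, -1.5, -4.3]
finger_gap: 13.1
grip_force: 69.1
time: 3.2
tool_pos: [618.5, -101.7, 127.0]
tcp_rot: [-179.8, 0.0, 28.0]
ft_force: [0.5, -0.1, -5.2]
finger_gap: 13.0
grip_force: 69.0
time: 3.87
tool_pos: [616.5, -106.8, 126.9]
tcp_rot: [-179.8, 0.0, 77.6]
ft_force: [-0.2, 0.3, -5.9]
finger_gap: 12.9
grip_force: 69.1
time: 4.37
tool_pos: [616.8, -106.8, 127.6]
tcp_rot: [-179.9, -0.1, 100.6]
ft_force: [-0.8, 0.3, -5.3]
finger_gap: 13.0
grip_force: 69.1
4.3667 [ 616.8  -106.77  127.6 ] [-1.7986e+02 -5.0000e-02  1.0062e+02] [-0.8  0.3 -5.3]
ledge z 0.0
flange n 4364 a min [-105.9 -104.7] z 12.4
b(0) 0.05 slope deg 0.45 widths [41.  41.3 41.6 41.3] res [ 0.1 -0.1  0.1  0. ]
catch a [-76.4 -65.3] b [-8.5  7.2] z max 21.4
```

View pics/w2.png

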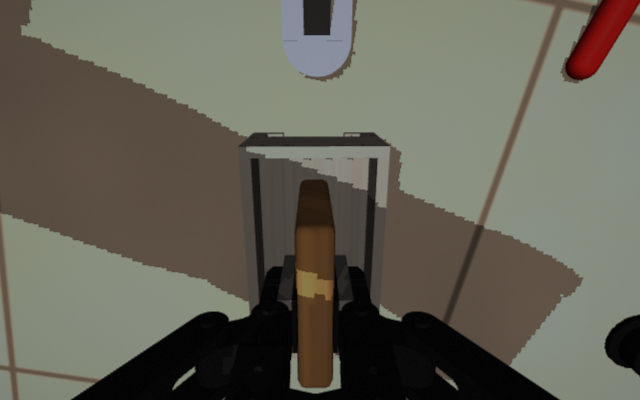

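The wrist view shows the caddy held square, with its front rim at about (315,147). The rail's rounded mouth is ahead at about (318,72), with the catch above it. Next I'll measure how the caddy sits in the hand, from its rim.

```bash
cat > held.py <<'E'
from h import *
import sys
s=r.sense(); C=cam("wrist",s); im,D=r.snapshot("wrist"); P=cloud(C,D); t=s["tool_pos"]
T=(P-t)@R.from_euler('xyz',s["tcp_rot"],degrees=True).as_matrix()  # tool coords
z=T[...,2]; m=(abs(T[...,0])<75)&(abs(T[...,1])<45)
k=m&(z>19)&(z<32)&(T[...,0]>0); q=T[k]
print("t",t.round(1),s["tcp_rot"].round(2),"rim n",k.sum(),"tool z",np.percentile(q[:,2],[5,50,95]).round(1),"x front",np.percentile(q[:,0],[98,99.5]).round(1))
f=k&(T[...,0]>20)&(T[...,0]<48)
for x in(25,32,39,46):
    w=k&(abs(T[...,0]-x)<3); 
    if w.sum()>10: lo,hi=np.percentile(T[w][:,1],[1,99]); print(" x",x,"y",lo.round(1),hi.round(1),"mid",((lo+hi)/2).round(2))
w=k&(T[...,0]>49); pp=np.polyfit(T[w][:,1],T[w][:,2],1); print(" front rim tilt about x deg",np.degrees(pp[0]).round(2),"z",np.median(T[w][:,2]).round(1))
for x in(25,35,45,53): 
    w=k&(abs(T[...,0]-x)<3); print("  x",x,"z",np.median(T[w][:,2]).round(2))
b=m&(z<-8)&(z>-22); print("board top z",np.median(T[b][:,2]).round(1),"y mid",np.median(T[b][:,1]).round(1),"x max",np.percentile(T[b][:,0],99).round(1))
E
python3 held.py
```

```text
t [ 617.  -106.8  128. ] [-1.7989e+02 -4.0000e-02  1.0061e+02] rim n 5174 tool z [25.6 26.9 30.5] x front [55.7 55.8]
 x 25 y -32.4 31.5 mid -0.44
 x 32 y -32.4 31.5 mid -0.45
 x 39 y -32.3 31.6 mid -0.36
 x 46 y -32.2 31.5 mid -0.38
 front rim tilt about x deg 0.34 z 27.0
  x 25 z 26.89
  x 35 z 26.75
  x 45 z 26.92
  x 53 z 26.97
board top z -13.0 y mid -0.1 x max 35.5
```

```bash
python3 -m handwheel '[[0,0.0015,0.015,0,0,-0.4,0.005],[0,0,0.025,0,0,0,0.005],[0,0,0.012,0,0,0,0.005],[0,0,0.005,0,0,0,0.005],[0,0,0,0,0,0,0.005],[0,0,0,0,0,0,0.005]]'
python3 rail.py w3; python3 held.py
```

```text
time: 4.97
tool_pos: [619.1, -106.4, 72.3]
tcp_rot: [-180.0, -0.0, 101.1]
ft_force: [0.3, 0.7, -5.2]
finger_gap: 13.0
grip_force: 69.5
4.9667 [ 619.1  -106.45   72.35] [-1.7997e+02 -2.0000e-02  1.0113e+02] [ 0.3  0.7 -5.2]
ledge z 0.0
flange n 5833 a min [-106.2 -105.3] z 12.3
b(0) -2.13 slope deg -1.11 widths [40.9 41.2] res [-0. -0.]
catch a [-79.1 -75.3] b [-8.3  7. ] z max 17.5
t [ 619.5 -106.6   72.8] [1.7998e+02 1.0000e-02 1.0114e+02] rim n 5195 tool z [25.5 26.8 30.5] x front [55.7 55.8]
 x 25 y -31.9 31.7 mid -0.13
 x 32 y -32.0 31.7 mid -0.15
 x 39 y -32.0 31.7 mid -0.14
 x 46 y -32.1 31.7 mid -0.2
 front rim tilt about x deg 0.1 z 26.9
  x 25 z 26.81
  x 35 z 26.7
  x 45 z 26.84
  x 53 z 26.87
board top z -13.1 y mid -0.1 x max 35.5
```

```bash
python3 -m handwheel '[[0.003,-0.0005,0.0018,0,0,0,0.005],[0.01,0,0,0,0,0,0.005],[0.01,0,0,0,0,0,0.005],[0.005,0,0,0,0,0,0.005],[0,0,0,0,0,0,0.005]]'
python3 -m handwheel '[[0.005,0,0,0,0,0,0.005],[0.005,0,0,0,0,0,0.005],[0.005,0,0,0,0,0,0.005],[0,0,0,0,0,0,0.005]]'
python3 rail.py w4; python3 held.py|head -3
```

```text
time: 5.48
tool_pos: [613.0, -77.1, 70.6]
tcp_rot: [-180.0, -0.0, 101.3]
ft_force: [0.2, -0.5, -4.2]
finger_gap: 12.8
grip_force: 69.6
time: 5.82
tool_pos: [610.2, -63.3, 70.6]
tcp_rot: [-180.0, -0.0, 101.2]
ft_force: [-0.2, 1.1, -5.1]
finger_gap: 13.2
grip_force: 69.6
5.8167 [610.21 -63.35  70.6 ] [-1.7999e+02 -3.0000e-02  1.0120e+02] [-0.2  1.1 -5.1]
ledge z 0.0
flange n 11051 a min [-91.4 -91.2] z 12.5
b(0) -0.5 slope deg -0.04 widths [41.  41.2 41.5 41.3 41.4 41.2 41.2 40.9] res [-0.  -0.   0.1 -0.   0.1  0.   0.1 -0.1]
catch a [-75.4 -58.2] b [-8.4  7.5] z max 22.6
t [610.3 -63.9  70.6] [-1.7999e+02 -1.0000e-02  1.0121e+02] rim n 5180 tool z [25.6 26.8 30.5] x front [55.7 55.8]
 x 25 y -31.9 31.6 mid -0.14
 x 32 y -32.1 31.7 mid -0.18
```

View pics/w4.png

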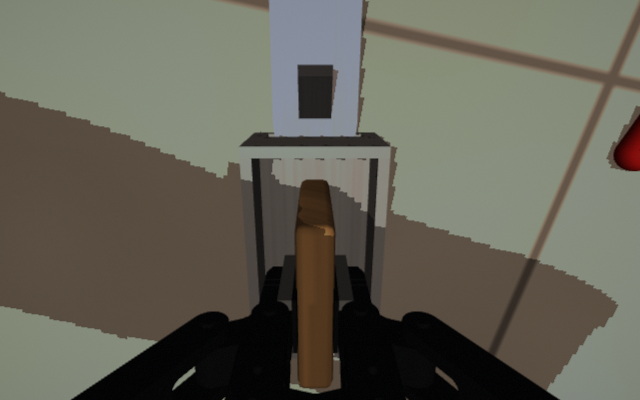

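The caddy's front is about 15 mm onto the rail, centred within 0.5 mm. In the picture, the rail enters at (315,135) and the catch is ahead at (315,92). I'll slide on.

```bash
python3 -m handwheel '[[0.008,-0.0003,0,0,0,0.4,0.005],[0.01,0,0,0,0,0,0.005],[0.01,0,0,0,0,0,0.005],[0.01,0,0,0,0,0,0.005],[0.01,0,0,0,0,0,0.005],[0.01,0,0,0,0,0,0.005],[0,0,0,0,0,0,0.005]]'
python3 -m handwheel '[[0.01,0,0,0,0,0,0.005],[0.012,0,0,0,0,0,0.005],[0.012,0,0,0,0,0,0.005],[0.012,0,0,0,0,0,0.005],[0.008,0,0,0,0,0,0.005],[0,0,0,0,0,0,0.005]]'
python3 rail.py w5; python3 held.py
```

```text
time: 6.5
tool_pos: [598.9, -4.8, 70.8]
tcp_rot: [180.0, -0.1, 100.9]
ft_force: [-0.1, 1.2, -3.0]
finger_gap: 13.2
grip_force: 70.0
time: 7.0
tool_pos: [588.6, 48.0, 70.6]
tcp_rot: [-180.0, -0.1, 100.9]
ft_force: [-0.5, 1.7, -2.9]
finger_gap: 12.7
grip_force: 69.9
7.0 [588.6   47.97  70.57] [-1.7998e+02 -7.0000e-02  1.0087e+02] [-0.5  1.7 -2.9]
ledge z 0.3
flange n 4771 a min [22.2 22.2] z 12.6
b(0) -0.3 slope deg -0.04 widths [62.5 41.1 41.  41.3] res [ 0. -0. -0.  0.]
stop a [56.1 62.9 69.8] b [-34.1  33.6]
t [588.8  47.1  70.6] [-1.7998e+02 -4.0000e-02  1.0087e+02] rim n 5166 tool z [25.5 26.8 30.3] x front [55.7 55.8]
 x 25 y -32.0 31.7 mid -0.1
 x 32 y -32.0 31.6 mid -0.2
 x 39 y -31.9 31.7 mid -0.14
 x 46 y -32.1 31.7 mid -0.19
 front rim tilt about x deg 0.09 z 26.9
  x 25 z 26.83
  x 35 z 26.69
  x 45 z 26.77
  x 53 z 26.85
board top z -13.2 y mid -0.1 x max 35.5
```

```bash
python3 -m handwheel '[[0.008,0,0,0,0,0,0.005],[0.01,0,0,0,0,0,0.005],[0.008,0,0,0,0,0,0.005],[0.004,0,0,0,0,0,0.005],[0.002,0,0,0,0,0,0.005],[0,0,0,0,0,0,0.005]]'
python3 -m handwheel '[[0.001,0,0,0,0,0,0.005],[0.001,0,0,0,0,0,0.005],[0,0,0,0,0,0,0.005]]'
python3 rail.py w6; python3 held.py | head -2
```

```text
time: 7.6
tool_pos: [582.6, 77.8, 70.3]
tcp_rot: [-180.0, -0.0, 100.8]
ft_force: [-0.5, -0.3, -5.3]
finger_gap: 13.2
grip_force: 69.7
time: 7.85
tool_pos: [582.6, 78.9, 70.4]
tcp_rot: [-180.0, -0.0, 100.8]
ft_force: [0.4, 0.3, -5.4]
finger_gap: 13.1
grip_force: 69.7
7.85 [582.59  78.93  70.41] [-1.7997e+02 -1.0000e-02  1.0076e+02] [ 0.4  0.3 -5.4]
ledge z 0.3
flange n 286 a min [-102.6 -102.4] z 12.0
b(0) -0.23 slope deg 0.16 widths [30.8] res [0.]
stop a [53.7 62.6 69.9] b [-33.9  33.4]
t [582.7  78.9  70.5] [-1.7998e+02 -1.0000e-02  1.0076e+02] rim n 5166 tool z [25.5 26.8 30.4] x front [55.7 55.8]
 x 25 y -32.0 31.7 mid -0.18rail.py:14: RankWarning: Polyfit may be poorly conditioned
  p=np.polyfit(xs,cs,1); print("b(0)",p[1].round(2),"slope deg",np.degrees(p[0]).round(2),"widths",np.round(ws,1),"res",np.round(np.array(cs)-np.polyval(p,xs),1))
```

```bash
python3 -m handwheel '[[0.001,0,0,0,0,0,0.005],[0.001,0,0,0,0,0,0.005],[0,0,0,0,0,0,0.005]]'
python3 -m handwheel '[[0.001,0,0,0,0,0,0.005],[0.001,0,0,0,0,0,0.005],[0,0,0,0,0,0,0.005]]'
```

```text
time: 8.2
tool_pos: [582.5, 81.0, 70.7]
tcp_rot: [180.0, -0.0, 100.8]
ft_force: [-0.1, 0.3, -5.2]
finger_gap: 13.3
grip_force: 69.7
time: 8.45
tool_pos: [582.4, 81.3, 71.0]
tcp_rot: [180.0, 0.2, 100.8]
ft_force: [-1.2, -8.0, -3.5]
finger_gap: 13.0
grip_force: 69.7
```

The caddy has reached the stop (8 N). I'll pull back gently to test the catch.

```bash
python3 -m handwheel '[[-0.002,0,0,0,0,0,0.005],[-0.002,0,0,0,0,0,0.005],[0,0,0,0,0,0,0.005]]'
python3 -m handwheel '[[-0.0015,0,0,0,0,0,0.005],[-0.001,0,0,0,0,0,0.005],[0,0,0,0,0,0,0.005]]'
```

```text
time: 8.7
tool_pos: [582.9, 78.8, 70.7]
tcp_rot: [180.0, -0.0, 100.8]
ft_force: [0.8, 0.4, -5.6]
finger_gap: 12.8
grip_force: 69.6
time: 8.95
tool_pos: [583.2, 76.9, 70.7]
tcp_rot: [-180.0, -0.1, 100.8]
ft_force: [-0.2, 1.8, -5.0]
finger_gap: 13.0
grip_force: 69.6
```

```bash
python3 -m handwheel '[[-0.001,0,0,0,0,0,0.005],[0,0,0,0,0,0,0.005]]'
python3 -m handwheel '[[-0.001,0,0,0,0,0,0.005],[0,0,0,0,0,0,0.005]]'
```

```text
time: 9.12
tool_pos: [583.2, 76.6, 70.6]
tcp_rot: [-180.0, -0.1, 100.8]
ft_force: [-0.8, 4.5, -4.2]
finger_gap: 13.0
grip_force: 69.6
time: 9.28
tool_pos: [583.3, 76.4, 70.6]
tcp_rot: [-180.0, -0.2, 100.8]
ft_force: [-1.5, 8.8, -3.7]
finger_gap: 12.9
grip_force: 69.6
```

The catch holds: the caddy stays put while the pull rises to 9 N. I'll ease it back against the stop, lower it the last fraction of a millimetre, release and rise.

```bash
python3 -m handwheel '[[0.002,0,0,0,0,0,0.005],[0.002,0,0,0,0,0,0.005],[0.0015,0,0,0,0,0,0.005],[0.0005,0,0.0006,0,0,0,0.005],[0,0,0,0,0,0,0.005]]' 40
python3 -m handwheel '[[0,0,0,0,0,0,0.03],[0,0,0,0,0,0,0.045],[0,0,0,0,0,0,0.045],[0,0,0,0,0,0,0.045],[0,0,0,0,0,0,0.045],[0,0,0,0,0,0,0.045]]'
```

```text
time: 9.7
tool_pos: [582.5, 80.3, 70.0]
tcp_rot: [-180.0, 0.0, 100.8]
ft_force: [0.4, 0.7, -4.9]
finger_gap: 13.0
grip_force: 69.6
time: 10.2
tool_pos: [582.7, 80.4, 70.3]
tcp_rot: [180.0, 0.0, 100.8]
ft_force: [-0.2, 0.2, 0.3]
finger_gap: 45.2
grip_force: 0.0
```

```bash
python3 -m handwheel '[[0,0,-0.015,0,0,0,0.045],[0,0,-0.035,0,0,0,0.045],[0,0,-0.04,0,0,0,0.045],[-0.02,0,-0.03,0,0,0,0.045],[-0.04,0,0,0,0,0,0.045],[-0.04,0,0,0,0,0,0.045],[-0.04,0,0,0,0,0,0.045],[-0.03,0,0,0,0,0,0.045]]'
python3 -m handwheel '[[-0.01,0,0,0,0,0,0.045],[0,0,0,0,0,0,0.045]]'
python3 rail.py w7
python3 - <<'E'
from h import *
s=r.sense(); C=cam("wrist",s); im,D=r.snapshot("wrist"); P=cloud(C,D)
th=np.radians(100.8); d=np.array([np.cos(th),np.sin(th)]); e=np.array([-d[1],d[0]]); Q=P[...,:2]-[581.7,80.6]; a=Q@d;b=Q@e;z=P[...,2]
k=(abs(b)<40)&(a>-75)&(a<75)&(z>38)&(z<48); print("rim a",np.percentile(a[k],[1,99]).round(1),"b",np.percentile(b[k],[1,99]).round(1),"z",np.median(z[k]).round(1))
for x in range(-84,-52,4):
    k=(abs(b)<6)&(abs(a-x)<2)&(z<30); print(x,k.sum(),np.nanmedian(z[k]).round(1) if k.sum() else None)
im,_=r.snapshot("top"); cv2.imwrite("pics/top9.png",im)
E
```

```text
time: 10.87
tool_pos: [614.7, -89.5, 190.7]
tcp_rot: [179.9, 0.1, 100.7]
ft_force: [0.5, -0.6, -0.4]
finger_gap: 45.2
grip_force: 0.0
time: 11.03
tool_pos: [616.3, -99.2, 190.0]
tcp_rot: [-180.0, 0.0, 100.6]
ft_force: [0.1, 1.0, 0.3]
finger_gap: 45.3
grip_force: 0.0
11.0333 [616.25 -99.2  189.98] [-1.7999e+02  3.0000e-02  1.0057e+02] [0.1 1.  0.3]
ledge z -0.0
flange n 3234 a min [-106.1 -104.6] z 12.4
b(0) 0.36 slope deg 0.7 widths [41.1 41.  41.3 40.9 60.7] res [ 0.  -0.1  0.1 -0.  -0. ]
catch a [-75.6 -54.5] b [-10.  10.] z max 25.9
rim a [-54.9 -48.7] b [-32.   30.9] z 42.9
-84 87 12.5
-80 96 13.6
-76 94 15.3
-72 91 17.0
-68 100 18.7
-64 98 20.3
-60 96 20.7
-56 112 13.8
```

View pics/w7.png

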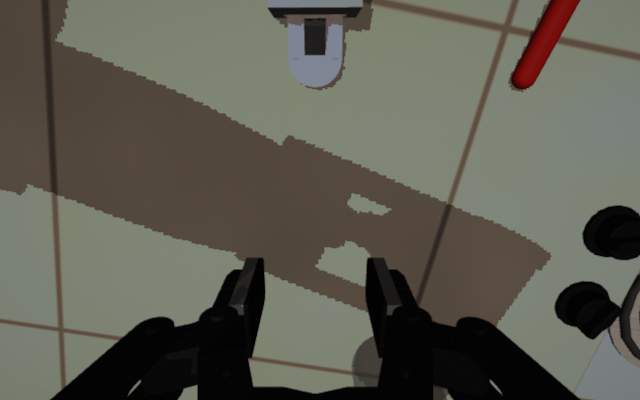

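View pics/top9.png

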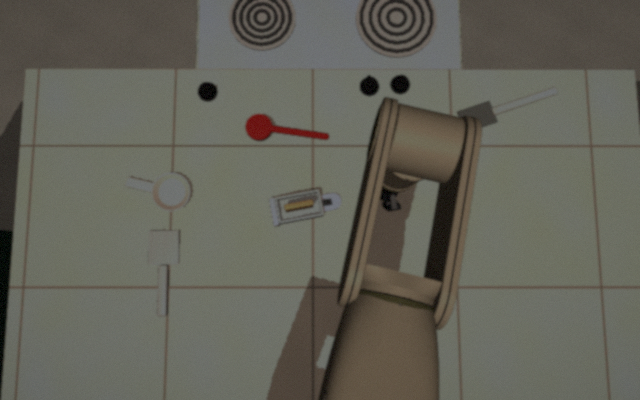

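In the wrist view, the whole catch is clear behind the caddy's end at (315,38), and depth shows it fully up at 20.7. The top view shows the caddy home against the stop at (297,206), with nothing else moved.

```bash
python3 -c "from bench import r; print(r.hand_in())"
```

```text
the job is handed in; nothing more can be done
None
```

The caddy is on its rail against the stop with the catch up behind it. It held a 9 N pull back and has been let go; nothing else was moved, and the job is handed in at about 11 s.

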